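# Stow a socket in a free spring-pad pocket under the cantilever tray

### The job

Raise the organiser's tray all the way and find an empty pocket in the sloped rack beneath by pressing on the pads: those that sink easily are empty, those that barely give are full. Stow the blue-banded socket in an empty pocket, all the way down, then let go of it and lower the tray fully again. Leave the other things on the bench where they are.

Things in the scene. Friction and masses are not known exactly. Their poses are not given: they have to be found in the camera images.
- organiser: Green socket organiser fixed to the bench, 235 mm deep (own x), 200 mm wide (own y). Origin on the bench under it; x points from its low front (robot side) to its tall back housing (x 10 to 135 mm, 125 mm high), z up. A yellow sloped rack fills its front; a green tray on side links covers the rack. Raised, the tray's front edge is at x = 12 mm, 261 mm up, just behind the rack; nothing stands in front.
- rack: The organiser's yellow sloped rack, 120 x 190 mm, its face leaning 25 degrees towards the robot. Origin on the face, at its centre; z = outward normal of the face (the pockets' axis, 25 degrees from vertical), x up the slope, y across. Six pockets 36 mm square, centred at x = -26 and +26 mm, y = -52, 0 and +52 mm, each closed by a black pad flush with the face; all look alike.
- rack_pads (a point): Centre of the rack's face (as the rack's origin); tells about the pads. Two pockets of the six, one in each row, are empty, drawn afresh each time: there the pad sinks 28 mm along the rack's -z under less than 0.5 N (a socket's weight keeps it down). In the other four a spare is stowed under the pad: it gives 2 mm at 4 N and stops at 3 mm. Only pressing tells.
- rack_seat (a point): Point 5 mm out from the face's centre along the rack's z: the height at which the centre of a socket lies when seated in an empty pocket. It then stands along the rack's z, foot 28 mm below the face, top 38 mm proud of it, and clears the lowered tray. On a full pocket its centre stays about 30 mm from the face.
- tray_handle (a point): Centre of the tray's handle: a yellow bar 12 mm square, 190 mm long along the organiser's y, held at its ends over the middle of the green tray (120 x 200 mm, walls 30 mm high). The bar's centre is 64 mm above the tray's underside, free all round except at the ends; small parts in the tray reach 22 mm above its underside. Lowered, the bar's centre is 214 mm above the bench.
- tray_link (a joint): Link angle q (rad): 0 lowered (stop), 1.40 raised (stop). The tray stays level and keeps its heading, moving on an arc: from its place at q = 0 the handle goes 0.130*(cos 0.15 - cos(0.15+q)) m along the organiser's +x and 0.130*(sin(0.15+q) - sin 0.15) m up: 126 mm back, 111 mm up when raised. Friction hinges: it stays where left; 2 to 8 N at the handle moves it.
- socket_center (a point): Centre (33 mm above its foot) of the loose polished steel deep socket with the BLUE band: a cylinder 28 mm in diameter, 66 mm long, about 0.2 to 0.28 kg, standing upright on the bench to the right of the organiser; z along its length.
- other_socket_center (a point): Bystander: centre of an identical socket with a RED band, standing on the bench.
- tape_measure_c (a point): Bystander: centre of a yellow tape measure, 62 x 40 x 60 mm.
- spray_can_c (a point): Bystander: centre of a blue spray can, 60 mm diameter, 170 mm tall.
- screw_jar_c (a point): Bystander: centre of an amber jar with red lid, 66 mm diameter, 75 mm tall.
- screwdriver_c (a point): Bystander: a lying orange screwdriver, a point on its axis.
- drill_battery_c (a point): Bystander: centre of a black drill battery, 75 x 75 x 62 mm.
Not all that is in view belongs to the job. Leave any pink look-alike of the part that bears socket_center alone.

How it is judged (in metres and radians):
On the way, in this order (a step that is already met when the one before it is completed fails the run):
1. the tray is fully raised (link within 0.15 rad of the top stop) (value of joint tray_link above 1.25 rad), for 0.2 s.
2. the blue-banded socket is all the way down in an empty pocket, with the tray still raised (z of socket_center in the frame of rack between -0.005 and 0.011 m and x of socket_center in the frame of rack between -0.045 and 0.045 m and y of socket_center in the frame of rack between -0.075 and 0.075 m and angle between the z axis of socket_center and the z axis of rack, either way round below 0.3 rad and value of joint tray_link above 1.1 rad), for 0.2 s.
At the end, for the whole second after the job is handed in: The blue-banded socket stands at rest in a pocket of the rack, its centre less than 11 mm above the face (pad sunk) and its length within 0.3 rad of the pocket's axis; the tray is lowered to within 0.06 rad of its stop; the bystanders are within 30 mm of where they were (z of socket_center in the frame of rack between -0.005 and 0.011 m and x of socket_center in the frame of rack between -0.045 and 0.045 m and y of socket_center in the frame of rack between -0.075 and 0.075 m and angle between the z axis of socket_center and the z axis of rack, either way round below 0.3 rad and value of joint tray_link below 0.06 rad and linear speed of socket below 0.02 m/s); the robot touches nothing.
It fails at once if a bystander (red-banded socket, tape measure, spray can, screw jar, screwdriver or drill battery) is moved more than 30 mm (distance of any of other_socket_center, tape_measure_c, spray_can_c, screw_jar_c, screwdriver_c, drill_battery_c from where it was at the start of the episode above 0.03 m).
It also fails if it takes over 72 s, if anything falls off the work surface, if the arm or the gripper's body presses on something with over 40 N, if the wrist force passes 120 N, or if a joint passes its speed limit or range.

### The arm

A 6-joint arm with a two-finger parallel gripper is mounted at the origin on the work surface. World frame = base frame: x ahead of the robot, y to its left, z up, the work surface at z = 0. Lengths are in mm, angles in degrees, forces in N, time in s.
With the tool pointing down it reaches from about 350 to 850 mm from the base axis. Payload 8.1 kg.
Tool frame: the origin (TCP) lies at the very end of the fingers, on their centre line; the grasp point (between the pads) lies 19 mm behind it; z points along the fingers, y is the line along which they close (so a half turn about z gives the same grasp; the last joint's range is limited). The gripper opens to 85 mm and grips with 20 to 120 N. Pads are 22 mm wide; open, the fingers measure 114 mm over their backs; the gripper's body (76 mm by 85 mm) begins 54 mm behind the grasp point. The pads swing forward as they close: fully open they stand 13 mm farther back than shut.
Start: joints at [59.851, 7.471, 85.268, -0, 87.261, -4.893], TCP at [255.978, 542.661, 231.292] pointing down, gripper open.
Joint ranges: [-169.43, 169.43], [-51.17, 129.36], [1.28, 143.12], [-76.62, 256.62], [0, 156.53], [-152.29, 152.29]. Speed limits (degrees/s): [136.94, 136.94, 159.86, 180, 180, 180].

### API

Orientations are given as [roll, pitch, yaw] about the fixed x, y, z axes, in that order (R = Rz(yaw) Ry(pitch) Rx(roll)).
In Python, from bench import sense, eyes, job, models gives the robot as it stands. The module is installed in compiled form; this text tells all that it offers.
- The arm moves only by the tool apply_moves, never from a script. Its argument "rows" is a list of rows, each a list of 6 numbers: the shift along the tool's x, y, z in mm, then the turn, a rotation vector about the tool's x, y, z in rad. In form: [[dx, dy, dz, rx, ry, rz], ...]. A call has exactly 5 rows; each row shifts and turns the commanded pose from where the row before left it, along the tool's axes as they then stand; what a row does not reach is not made up. A row lasts 1/8 s, in which the tool goes at most 62.5 mm and 10.7 degrees, less where a joint would pass 70% of its speed; a pose out of reach is approached as far as the arm can. A call is refused whole if a number of a shift passes 62.5 or a number of a turn 0.188, either way. A call with a gripper value outside its range is refused whole. "fingers" is the finger opening in mm, from 0 to 85.4, set as the call begins (left out, the last holds). The fingers move at their own pace and stop on an object; "grip_force" is the grip in N (left out, the last holds). Time passes only in rows, so rows that do not move let the fingers close, or fill a call up. It gives the time, the measured TCP pose, the force, the opening and the grip force at its end, in the units of the state.
- sense(): the state, without advancing time (a new reading comes with each control period).
- eyes.snapshot(name): name is "scene" or "side" or "wrist"; returns (picture, depth): 420x560x3 uint8, red, green, blue; 420x560 float32, mm along the optical axis (not along the pixel's ray), 0 where there is no reading.
- eyes.get_calibration(name): a dict with "intrinsics" (3x3 intrinsics, pixels), "R" (3x3) and "t" (3): a world point X has camera coordinates R X + t; the wrist camera has in their place "mount" (4x4, takes a point from camera to tool coordinates, whose origin is the TCP and whose axes are the flange's). Camera axes: x right, y down, z forward; pixel columns grow to the right and rows downward; lengths in mm; the calibration is good to about 2 mm. A picture is of the moment at which its call begins: read the wrist's pose just before it. get_calibration takes no time and is no camera call.
- job.hand_in(): hands the job in; it is judged then, once.
Trained networks look in the newest picture that a camera, given by its name, has taken for a name from the list of things; names that differ only in an ending like _2 or _b are one class to them, and where a whole thing is asked for, a point or a joint stands for the part that bears it (a point fixed in the world has none). Each returns a list of dicts, best first, with "confidence" (0 to 1); they miss things now and then, are a little off and sometimes report something else, mostly with a low value. They report only what shows in the picture. A call takes as long as a camera call. They do not tell look-alikes from the thing itself.
- models.boxes_of(name, camera): "xyz" ([x, y, z] in mm, in world coordinates, good to about 4 mm: the middle of the surface that is visible of it).
- models.cut_out(name, camera): "pixels" (420x560 bool, what is visible of it).
- models.place_of(name, camera): "xyz" ([x, y, z] in mm, in world coordinates, good to about 4 mm: a listed point, or the origin of a listed thing).
The state is a dict: "time": time; "joint_pos": joint angles; "qd": joint speeds; "joint_efforts": joint torques, N m; "tool_pos": TCP position; "tcp_rot": TCP orientation; "ft_force": force on the tool from outside, world axes, zero at the start; "wrist_torque": the same for the moment, N m; "finger_gap": finger opening in mm; "grip_force": force on a finger pad.
Only numpy, scipy, OpenCV 4.12 (cv2) and the standard library are available. Lean on these libraries where they do the work, as an engineer would, in place of code of your own. Each camera call takes 0.05 s, during which the arm holds its last target. There are 200 camera calls.

## Working session

There is one attempt and no reset: what is moved stays moved. The work goes in short steps, Python scripts to look and compute and a tool call to move; the robot and the scene stay as the last step left them, time stands still between calls to the robot, and variables do not carry over. Pictures are saved under pics/ and viewed, at most 10 in all, crops included, and the job is handed in when it is done.

Besides the shell and the picture viewer there is one more tool, called after "Call:" as a command line: name --pt "numbers of a row" for each row, then --argument value for the rest. apply_moves: Moves the arm, as the interface text tells. Its arguments: {"type":"object","properties":{"rows":{"type":"array"},"fingers":{"type":"number"},"grip_force":{"type":"number"}},"required":["rows"]}

```bash
mkdir -p pics
cat > h.py <<'E'
import numpy as np, cv2
from scipy.spatial.transform import Rotation as Ro
from bench import sense, eyes, job, models
np.set_printoptions(precision=1,suppress=True)
def snap(c,f=None):
    p,d=eyes.snapshot(c)
    if f: cv2.imwrite('pics/'+f,p[:,:,::-1])
    return p,d
def world(c,u,v,z):
    k=eyes.get_calibration(c); K=np.array(k['intrinsics'])
    pc=np.linalg.inv(K)@np.array([u,v,1.])*z
    return np.array(k['R']).T@(pc-np.array(k['t']))
E
python3 - <<'E'
from h import *
s=sense(); print(s['tool_pos'],s['tcp_rot'],s['finger_gap'])
a,_=snap('scene');b,_=snap('side')
cv2.imwrite('pics/a.png',cv2.resize(np.hstack([a,b])[:,:,::-1],(800,300)))
for c in('scene','side'):
  for n in 'organiser rack rack_pads tray_handle socket_center other_socket_center tape_measure_c spray_can_c screw_jar_c screwdriver_c drill_battery_c'.split():
    print(c,n,[(np.array(r['xyz']),round(r['confidence'],2)) for r in models.place_of(n,c)[:3]])
E
```

```text
[255.7 542.2 230.2] [-179.9   -0.   154.7] 85.84587770263624
scene organiser [(array([581. ,  39. ,   0.9]), 0.59)]
scene rack [(array([537.8,  46.2,  84. ]), 0.54)]
scene rack_pads [(array([538.7,  47.6,  82.2]), 0.69)]
scene tray_handle [(array([530.9,  50.4, 212.7]), 0.74)]
scene socket_center [(array([475.5, 426.3,  38.2]), 0.74), (array([ 563.6, -377.1,   33.3]), 0.49), (array([ 486.7, -345.9,   32.1]), 0.44)]
scene other_socket_center [(array([ 466.7, -227.9,   27.6]), 0.57)]
scene tape_measure_c [(array([ 572.3, -273.7,   28.7]), 0.57), (array([476.3, 428.1,  36.3]), 0.35)]
scene spray_can_c [(array([659.7, 408.7,  85.5]), 0.77)]
scene screw_jar_c [(array([472.9, 424.3,  34.9]), 0.64)]
scene screwdriver_c [(array([387.7, 364.5,   9.9]), 0.55)]
scene drill_battery_c [(array([ 697.6, -346.6,   32.1]), 0.88)]
side organiser [(array([583.9,  35.9,   0.7]), 0.8), (array([384.9, 366.2,  12.8]), 0.37)]
side rack [(array([537.4,  48.2,  78.1]), 0.72), (array([385.1, 362.4,  10.1]), 0.7)]
side rack_pads [(array([536.5,  48.3,  84.9]), 0.89)]
side tray_handle [(array([531.9,  48.7, 214.5]), 0.85)]
side socket_center [(array([ 562. , -373.3,   32.5]), 0.93), (array([ 486.3, -353.1,   32.7]), 0.89)]
side other_socket_center [(array([ 467.7, -230. ,   31.5]), 0.9)]
side tape_measure_c [(array([537.2,  46.7,  90.1]), 0.67), (array([ 570.7, -278.1,   29.9]), 0.62)]
side spray_can_c [(array([664.2, 405.8,  84.6]), 0.83)]
side screw_jar_c [(array([480.2, 422.2,  37.7]), 0.88), (array([539.4,  52.3,  84.7]), 0.68)]
side screwdriver_c []
side drill_battery_c [(array([ 695.2, -350.4,   30.9]), 0.69)]
```

View pics/a.png

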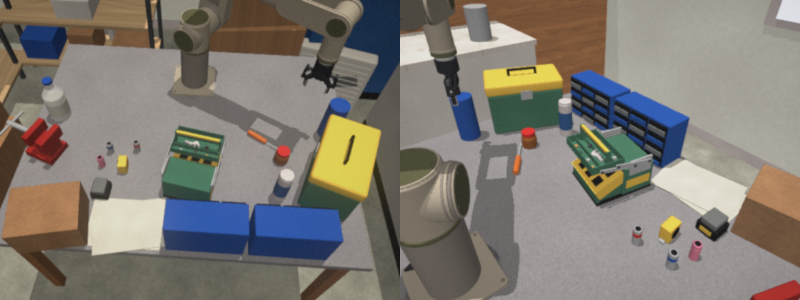

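The side crop shows the blue-banded socket at about (672,260), the pink one at (696,250) and the red one at (637,235). So blue is the candidate near (486,-350) and pink is (563,-375). Next I need the organiser's heading and a move planner.

```bash
cat >> h.py <<'E'
def pts(c,m,d):
    v,u=np.nonzero(m&(d>0)); z=d[v,u].astype(float)
    k=eyes.get_calibration(c); K=np.array(k['intrinsics'])
    P=np.linalg.inv(K)@np.vstack([u*z,v*z,z])
    return (np.array(k['R']).T@(P-np.array(k['t'])[:,None])).T
def down(yaw,tilt=0,oyaw=None):
    R=Ro.from_euler('xyz',[180,0,yaw],degrees=True)
    if tilt: # tilt about organiser y so tool z = -(rack z)
        y=[-np.sin(np.radians(oyaw)),np.cos(np.radians(oyaw)),0]
        R=Ro.from_rotvec(-np.radians(tilt)*np.array(y))*R
    return R
def plan(tgts,start=None):
    """tgts: list of (pos,R); prints rows in calls of 5"""
    s=sense(); p=np.array(s['tool_pos']); R=Ro.from_euler('xyz',s['tcp_rot'],degrees=True)
    if start: p,R=np.array(start[0],float),start[1]
    rows=[]
    for q,Q in tgts:
        q=np.array(q,float); w=(R.inv()*Q).as_rotvec(); D=q-p
        n=int(np.ceil(max(np.linalg.norm(D)/50,np.linalg.norm(w)/.17,1)))
        for i in range(n):
            Ri=R*Ro.from_rotvec(w*i/n)
            rows.append([*(Ri.inv().apply(D/n)).round(1).tolist(),*(w/n).round(4).tolist()])
        p,R=q,Q
    while len(rows)%5: rows.append([0]*6)
    for i in range(0,len(rows),5): print(str(rows[i:i+5]).replace(' ',''))
E
python3 - <<'E'
from h import *
for c in('scene','side'):
  p,d=snap(c)
  r=models.cut_out('tray_handle',c)
  for m in r[:1]:
    P=pts(c,m['pixels'],d); print(c,m['confidence'],len(P))
    # bar: points near top of height
    for lo,hi in((208,224),(165,190)):
      B=P[(P[:,2]>lo)&(P[:,2]<hi)]
      if len(B)>20:
        rc=cv2.minAreaRect(B[:,:2].astype(np.float32)); print(lo,len(B),rc)
  r=models.cut_out('rack',c)
  if r:
    P=pts(c,r[0]['pixels'],d); P=P[(P[:,2]>30)&(P[:,2]<130)]
    print('rack',len(P),np.median(P,0))
    for _ in range(6):
      m=P.mean(0); n=np.linalg.svd(P-m,full_matrices=False)[2][2]; n*=np.sign(n[2]); e=abs((P-m)@n); P=P[e<max(3,np.percentile(e,90))]
    print('plane',len(P),m,n,'tilt',np.degrees(np.arccos(n[2])),'yaw',np.degrees(np.arctan2(-n[1],-n[0])), (n@m-n[0]*538-n[1]*47)/n[2])
E
```

```text
scene 0.72 2666
208 313 ((533.1182861328125, 51.29643249511719), (186.82606506347656, 18.767427444458008), 79.05048370361328)
165 712 ((533.3285522460938, 49.89404296875), (200.16143798828125, 128.6431427001953), 78.48470306396484)
side 0.94 3106
208 347 ((528.1292724609375, 45.694950103759766), (189.44004821777344, 16.138286590576172), 78.6651840209961)
165 993 ((527.7468872070312, 45.78888702392578), (208.28077697753906, 120.936279296875), 78.52447509765625)
rack 1396 [509.8 -32.5  66.1]
plane 850 [510.5  13.5  74.2] [-0.4  0.1  0.9] tilt 24.90699000510838 yaw -11.207308101899876 83.70134057700652
```

Run:
```python
from h import *
R=down(78.6)
plan([([531,49,262],R)])
print(down(78.6,25,-11.4).apply([[0,0,1],[0,1,0]]))
```

```text
[[-38.3,-27.4,-2.6,0.0,0.0,0.1107],[-41.1,-23.0,-2.6,0.0,0.0,0.1107],[-43.4,-18.3,-2.6,0.0,0.0,0.1107],[-45.1,-13.4,-2.6,0.0,0.0,0.1107],[-46.3,-8.4,-2.6,0.0,0.0,0.1107]]
[[-47.0,-3.2,-2.6,0.0,0.0,0.1107],[-47.0,2.0,-2.6,0.0,0.0,0.1107],[-46.5,7.2,-2.6,0.0,0.0,0.1107],[-45.5,12.3,-2.6,0.0,0.0,0.1107],[-43.8,17.2,-2.6,0.0,0.0,0.1107]]
[[-41.6,22.0,-2.6,0.0,0.0,0.1107],[-39.0,26.5,-2.6,0.0,0.0,0.1107],[0,0,0,0,0,0],[0,0,0,0,0,0],[0,0,0,0,0,0]]
[[ 0.4 -0.1 -0.9]
 [ 0.9 -0.2  0.4]]
```

Call:
apply_moves --pt "-38.3 -27.4 -2.6 0 0 0.1107" --pt "-41.1 -23 -2.6 0 0 0.1107" --pt "-43.4 -18.3 -2.6 0 0 0.1107" --pt "-45.1 -13.4 -2.6 0 0 0.1107" --pt "-46.3 -8.4 -2.6 0 0 0.1107" --fingers 60 --grip_force 40

```text
time: 2.12
tool_pos: [371.3, 335.8, 244.6]
tcp_rot: [180.0, 0.0, 122.8]
ft_force: [-0.2, 0.0, 0.0]
finger_gap: 59.9
grip_force: 0.0
```

Call:
apply_moves --pt "-47 -3.2 -2.6 0 0 0.1107" --pt "-47 2 -2.6 0 0 0.1107" --pt "-46.5 7.2 -2.6 0 0 0.1107" --pt "-45.5 12.3 -2.6 0 0 0.1107" --pt "-43.8 17.2 -2.6 0 0 0.1107"

```text
time: 2.75
tool_pos: [485.8, 130.0, 257.6]
tcp_rot: [180.0, -0.0, 91.1]
ft_force: [1.1, 1.1, -0.3]
finger_gap: 59.6
grip_force: 0.0
```

Call:
apply_moves --pt "-41.6 22 -2.6 0 0 0.1107" --pt "-39 26.5 -2.6 0 0 0.1107" --pt "0 0 0 0 0 0" --pt "0 0 0 0 0 0" --pt "0 0 0 0 0 0"

```text
time: 3.38
tool_pos: [530.7, 50.2, 262.4]
tcp_rot: [-180.0, -0.0, 78.7]
ft_force: [-0.1, -0.4, 0.5]
finger_gap: 59.8
grip_force: 0.0
```

Call:
apply_moves --pt "0 0 27 0 0 0" --pt "0 0 25 0 0 0" --pt "0 0 15 0 0 0" --pt "0 0 0 0 0 0" --pt "0 0 0 0 0 0"

```text
time: 4.0
tool_pos: [531.7, 49.5, 196.7]
tcp_rot: [179.9, -0.0, 78.7]
ft_force: [0.1, 0.6, 0.1]
finger_gap: 60.1
grip_force: 0.0
```

Call:
apply_moves --pt "0 0 0 0 0 0" --pt "0 0 0 0 0 0" --pt "0 0 0 0 0 0" --pt "0 0 0 0 0 0" --pt "0 0 0 0 0 0" --fingers 0

```text
time: 4.62
tool_pos: [530.5, 49.4, 196.0]
tcp_rot: [-179.9, 0.0, 78.6]
ft_force: [-5.9, 0.8, 5.7]
finger_gap: 11.3
grip_force: 41.7
```

Run:
```python
from h import *
s=sense(); print(s['tool_pos'],s['finger_gap'],s['grip_force'],s['ft_force'])
q=np.linspace(0,1.42,16)
X=130*(np.cos(.15)-np.cos(.15+q)); Z=130*(np.sin(.15+q)-np.sin(.15))
print([[0,round(a,1),round(-b,1),0,0,0] for a,b in zip(np.diff(X),np.diff(Z))])
```

```text
[530.5  49.4 196. ] 11.347904574815768 41.67833089828491 [-5.9  0.8  5.7]
[[0, np.float64(2.4), np.float64(-12.1), 0, 0, 0], [0, np.float64(3.5), np.float64(-11.8), 0, 0, 0], [0, np.float64(4.6), np.float64(-11.4), 0, 0, 0], [0, np.float64(5.7), np.float64(-10.9), 0, 0, 0], [0, np.float64(6.7), np.float64(-10.3), 0, 0, 0], [0, np.float64(7.6), np.float64(-9.6), 0, 0, 0], [0, np.float64(8.5), np.float64(-8.9), 0, 0, 0], [0, np.float64(9.3), np.float64(-8.0), 0, 0, 0], [0, np.float64(10.0), np.float64(-7.1), 0, 0, 0], [0, np.float64(10.7), np.float64(-6.1), 0, 0, 0], [0, np.float64(11.2), np.float64(-5.1), 0, 0, 0], [0, np.float64(11.6), np.float64(-4.0), 0, 0, 0], [0, np.float64(12.0), np.float64(-2.9), 0, 0, 0], [0, np.float64(12.2), np.float64(-1.8), 0, 0, 0], [0, np.float64(12.3), np.float64(-0.6), 0, 0, 0]]
```

Call:
apply_moves --pt "0 2.4 -12.1 0 0 0" --pt "0 3.5 -11.8 0 0 0" --pt "0 4.6 -11.4 0 0 0" --pt "0 5.7 -10.9 0 0 0" --pt "0 6.7 -10.3 0 0 0"

```text
time: 5.25
tool_pos: [552.7, 44.9, 252.3]
tcp_rot: [-179.8, 0.0, 78.6]
ft_force: [-6.5, 0.9, -4.0]
finger_gap: 11.2
grip_force: 40.6
```

Call:
apply_moves --pt "0 7.6 -9.6 0 0 0" --pt "0 8.5 -8.9 0 0 0" --pt "0 9.3 -8 0 0 0" --pt "0 10 -7.1 0 0 0" --pt "0 10.7 -6.1 0 0 0"

```text
time: 5.88
tool_pos: [598.7, 35.8, 292.7]
tcp_rot: [-179.9, -0.0, 78.6]
ft_force: [-5.4, 1.7, -3.0]
finger_gap: 11.2
grip_force: 40.7
```

Call:
apply_moves --pt "0 11.2 -5.1 0 0 0" --pt "0 11.6 -4 0 0 0" --pt "0 12 -2.9 0 0 0" --pt "0 12.2 -1.8 0 0 0" --pt "0 12.3 -0.6 0 0 0"

```text
time: 6.5
tool_pos: [655.1, 24.6, 306.5]
tcp_rot: [-179.7, -0.0, 78.7]
ft_force: [-58.9, 10.6, 14.3]
finger_gap: 10.8
grip_force: 44.0
```

Call:
apply_moves --pt "0 -1.5 0 0 0 0" --pt "0 0 0 0 0 0" --pt "0 0 0 0 0 0" --pt "0 0 0 0 0 0" --pt "0 0 0 0 0 0"

```text
time: 7.12
tool_pos: [654.1, 24.8, 306.8]
tcp_rot: [-179.8, 0.0, 78.7]
ft_force: [-11.7, 3.6, 0.7]
finger_gap: 11.2
grip_force: 42.0
```

Call:
apply_moves --pt "0 0 0 0 0 0" --pt "0 0 0 0 0 0" --pt "0 0 -10 0 0 0" --pt "0 0 -30 0 0 0" --pt "0 0 -35 0 0 0" --fingers 60

```text
time: 7.75
tool_pos: [655.4, 24.1, 382.3]
tcp_rot: [-180.0, 0.0, 78.6]
ft_force: [1.6, 0.5, 0.4]
finger_gap: 60.1
grip_force: 0.0
```

```bash
cat >> h.py <<'E'
OY=-11.4; RC=np.array([538,47.5,83.7])
T=down(78.6,25,OY)
cy,sy=np.cos(np.radians(OY)),np.sin(np.radians(OY)); c25,s25=np.cos(np.radians(25)),np.sin(np.radians(25))
rx=np.array([c25*cy,c25*sy,s25]); ry=np.array([-sy,cy,0]); rz=np.array([-s25*cy,-s25*sy,c25])
def rk(x,y,z): return RC+x*rx+y*ry+z*rz
def tork(p): d=np.array(p)-RC; return np.array([d@rx,d@ry,d@rz])
E
python3 - <<'E'
from h import *
s=sense(); print(s['tool_pos'],s['finger_gap'],s['ft_force'])
snap('side','b.png')
print(rk(-26,0,0),rk(-26,0,30))
for n in('tray_handle','rack_pads','rack'):
  print(n,[(np.array(r['xyz']),round(r['confidence'],2)) for r in models.place_of(n,'side')[:2]])
plan([([490,57,370],down(78.6)),(rk(-26,0,130),T),(rk(-26,0,20),T)])
E
```

```text
[655.4  24.1 382.3] 60.109883061798996 [1.6 0.5 0.4]
[514.9  52.2  72.7] [502.5  54.7  99.9]
tray_handle [(array([653.2,  21.5, 327.7]), 0.85)]
rack_pads [(array([537.4,  48.8,  84.5]), 0.87), (array([580.6,  35.2,  -0.8]), 0.41)]
rack [(array([538.3,  47.3,  80.3]), 0.84), (array([382.7, 362.8,  12. ]), 0.7)]
[[-0.1,-42.4,3.1,0.0009,-0.0001,0.0001],[-0.1,-42.4,3.2,0.0009,-0.0001,0.0001],[-0.1,-42.4,3.2,0.0009,-0.0001,0.0001],[-0.1,-42.4,3.3,0.0009,-0.0001,0.0001],[0.0,-7.4,44.9,-0.1091,-0.0,-0.0]]
[[0.0,-12.2,43.8,-0.1091,-0.0,-0.0],[0.0,-16.9,42.2,-0.1091,-0.0,-0.0],[0.0,-21.4,40.1,-0.1091,-0.0,-0.0],[-0.0,-0.0,36.7,0.0,0.0,0.0],[-0.0,-0.0,36.7,0.0,0.0,0.0]]
[[-0.0,-0.0,36.7,0.0,0.0,0.0],[0,0,0,0,0,0],[0,0,0,0,0,0],[0,0,0,0,0,0],[0,0,0,0,0,0]]
```

View pics/b.png

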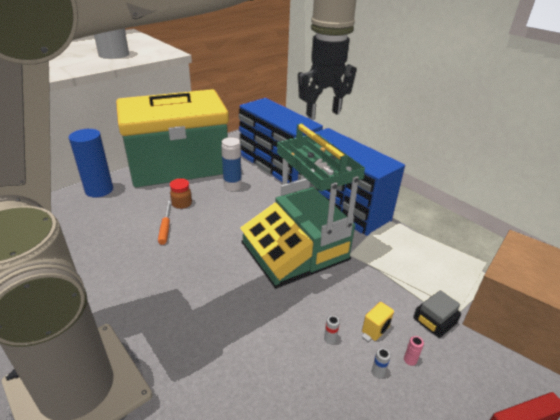

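The tray is raised at about (320,150) and the rack is exposed at (277,240). The blue-banded socket is at (382,360).

Call:
apply_moves --pt "0 -42.4 3.1 0 0 0" --pt "0 -42.4 3.2 0 0 0" --pt "0 -42.4 3.2 0 0 0" --pt "0 -42.4 3.3 0 0 0" --pt "0 -7.4 44.9 -0.1091 0 0" --fingers 0

```text
time: 8.57
tool_pos: [482.4, 59.2, 325.5]
tcp_rot: [173.4, -0.1, 78.6]
ft_force: [0.3, 0.0, -0.6]
finger_gap: 0.1
grip_force: 0.0
```

Call:
apply_moves --pt "0 -12.2 43.8 -0.1091 0 0" --pt "0 -16.9 42.2 -0.1091 0 0" --pt "0 -21.4 40.1 -0.1091 0 0" --pt "0 0 36 0 0 0" --pt "0 0 36 0 0 0"

```text
time: 9.2
tool_pos: [488.9, 57.6, 121.4]
tcp_rot: [155.0, -0.0, 78.7]
ft_force: [0.5, -1.2, 0.3]
finger_gap: -0.0
grip_force: 0.0
```

Call:
apply_moves --pt "0 0 28 0 0 0" --pt "0 0 0 0 0 0" --pt "0 0 0 0 0 0" --pt "0 0 0 0 0 0" --pt "0 0 0 0 0 0"

```text
time: 9.82
tool_pos: [502.3, 55.3, 99.5]
tcp_rot: [154.9, -0.0, 78.6]
ft_force: [-0.0, -0.1, -0.6]
finger_gap: 0.2
grip_force: 0.0
```

Run:
```python
from h import *
s=sense(); print(s['tool_pos'],s['tcp_rot'],T.as_euler('xyz',True),s['finger_gap'],s['ft_force'],tork(s['tool_pos']))
```

```text
[502.3  55.3  99.5] [154.9  -0.   78.6] [155.    0.   78.6] 0.15719118096830584 [-0.  -0.1 -0.6] [-26.4   0.6  29.7]
```

Call:
apply_moves --pt "0 0 12 0 0 0" --pt "0 0 10 0 0 0" --pt "0 0 5 0 0 0" --pt "0 0 0 0 0 0" --pt "0 0 0 0 0 0"

```text
time: 10.45
tool_pos: [513.0, 52.9, 73.8]
tcp_rot: [155.0, 0.0, 78.6]
ft_force: [0.5, -0.2, 0.2]
finger_gap: -0.2
grip_force: 0.0
```

Call:
apply_moves --pt "0 0 2 0 0 0" --pt "0 0 2 0 0 0" --pt "0 0 1 0 0 0" --pt "0 0 0 0 0 0" --pt "0 0 0 0 0 0"

```text
time: 11.08
tool_pos: [515.0, 52.5, 69.2]
tcp_rot: [155.0, 0.0, 78.6]
ft_force: [-0.4, 0.8, -0.0]
finger_gap: 0.2
grip_force: 0.0
```

Call:
apply_moves --pt "0 0 1 0 0 0" --pt "0 0 1 0 0 0" --pt "0 0 1 0 0 0" --pt "0 0 0 0 0 0" --pt "0 0 0 0 0 0"

```text
time: 11.7
tool_pos: [516.2, 52.2, 66.5]
tcp_rot: [155.0, 0.0, 78.6]
ft_force: [0.1, -0.4, -0.4]
finger_gap: 0.3
grip_force: 0.0
```

Call:
apply_moves --pt "0 0 2 0 0 0" --pt "0 0 2 0 0 0" --pt "0 0 2 0 0 0" --pt "0 0 2 0 0 0" --pt "0 0 0 0 0 0"

```text
time: 12.32
tool_pos: [519.4, 51.5, 58.9]
tcp_rot: [155.0, 0.0, 78.6]
ft_force: [0.3, 0.3, 0.3]
finger_gap: -0.1
grip_force: 0.0
```

Run:
```python
from h import *
s=sense(); print(s['ft_force'],tork(s['tool_pos']))
plan([([300,-200,230],down(78.6)),([486,-350,160],down(78.6))],(rk(-26,0,60),T))
snap('side')
p,d=snap('side')
for m in models.cut_out('socket_center','side'):
    P=pts('side',m['pixels'],d); c=p[m['pixels']].astype(int)
    print(m['confidence'],np.median(P,0),P.max(0),P[P[:,2]>60].mean(0),'blue px',((c[:,2]-c[:,0])>40).sum(),'pink',((c[:,0]-c[:,1])>40).sum())
```

```text
[0.3 0.3 0.3] [-27.7   0.3 -14.4]
[[-41.4,-11.3,-21.5,0.0623,0.0,0.0],[-41.4,-12.6,-20.8,0.0623,0.0,0.0],[-41.4,-13.9,-19.9,0.0623,0.0,0.0],[-41.4,-15.1,-19.0,0.0623,0.0,0.0],[-41.4,-16.3,-18.0,0.0623,0.0,0.0]]
[[-41.4,-17.4,-17.0,0.0623,0.0,0.0],[-41.4,-18.4,-15.9,0.0623,0.0,0.0],[-22.1,42.4,14.0,0.0,0.0,0.0],[-22.1,42.4,14.0,0.0,0.0,0.0],[-22.1,42.4,14.0,0.0,0.0,0.0]]
[[-22.1,42.4,14.0,0.0,0.0,0.0],[-22.1,42.4,14.0,0.0,0.0,0.0],[0,0,0,0,0,0],[0,0,0,0,0,0],[0,0,0,0,0,0]]
0.92 [ 477.6 -354.4   49. ] [ 504.7 -336.4   68.4] [ 484.  -350.6   64.7] blue px 51 pink 0
0.61 [ 552.6 -376.9   46.9] [ 581.9 -351.5   68.1] [ 559.7 -375.1   64.5] blue px 0 pink 310
```

The middle pad of the lower row sank over 14 mm with no force, so that pocket is empty. Next I fetch the socket.

Run:
```python
from h import *
plan([(rk(-26,0,110),T),([486,-350,190],down(78.6))])
```

```text
[[-0.1,0.5,-41.4,-0.0,-0.0001,0.0002],[-0.1,0.5,-41.4,-0.0,-0.0001,0.0002],[-0.1,0.5,-41.4,-0.0,-0.0001,0.0002],[-44.4,10.7,2.8,0.0485,0.0,0.0],[-44.4,10.8,2.3,0.0485,0.0,0.0]]
[[-44.4,10.9,1.8,0.0485,0.0,0.0],[-44.4,11.0,1.2,0.0485,0.0,0.0],[-44.4,11.0,0.7,0.0485,0.0,0.0],[-44.4,11.0,0.2,0.0485,0.0,0.0],[-44.4,11.0,-0.4,0.0485,0.0,0.0]]
[[-44.4,11.0,-0.9,0.0485,0.0,0.0],[-44.4,10.9,-1.4,0.0485,0.0,0.0],[0,0,0,0,0,0],[0,0,0,0,0,0],[0,0,0,0,0,0]]
```

Call:
apply_moves --pt "0 0.5 -41.4 0 0 0" --pt "0 0.5 -41.4 0 0 0" --pt "0 0.5 -41.4 0 0 0" --pt "-44.4 10.7 2.8 0.0485 0 0" --pt "-44.4 10.8 2.3 0.0485 0 0"

```text
time: 13.1
tool_pos: [473.8, -29.6, 178.1]
tcp_rot: [160.4, -0.0, 78.9]
ft_force: [1.5, -0.0, -1.7]
finger_gap: -0.0
grip_force: 0.0
```

Call:
apply_moves --pt "-44.4 10.9 1.8 0.0485 0 0" --pt "-44.4 11 1.2 0.0485 0 0" --pt "-44.4 11 0.7 0.0485 0 0" --pt "-44.4 11 0.2 0.0485 0 0" --pt "-44.4 11 -0.4 0.0485 0 0" --fingers 55

```text
time: 13.72
tool_pos: [482.7, -259.8, 186.4]
tcp_rot: [174.5, -0.0, 78.6]
ft_force: [0.3, 0.2, 0.6]
finger_gap: 55.3
grip_force: 0.0
```

Call:
apply_moves --pt "-44.4 11 -0.9 0.0485 0 0" --pt "-44.4 10.9 -1.4 0.0485 0 0" --pt "0 0 0 0 0 0" --pt "0 0 0 0 0 0" --pt "0 0 0 0 0 0"

```text
time: 14.35
tool_pos: [486.5, -348.4, 190.4]
tcp_rot: [180.0, 0.0, 78.7]
ft_force: [-0.1, -0.1, 0.4]
finger_gap: 55.1
grip_force: 0.0
```

Run:
```python
from h import *
s=sense(); print(s['tool_pos'],s['tcp_rot'])
p,d=snap('wrist','c.png')
k=eyes.get_calibration('wrist'); K=np.array(k['intrinsics']); M=np.array(k['mount'])
R=Ro.from_euler('xyz',s['tcp_rot'],degrees=True)
for m in models.cut_out('socket_center','wrist'):
    px=m['pixels']; v,u=np.nonzero(px&(d>0)); z=d[v,u].astype(float)
    C=np.linalg.inv(K)@np.vstack([u*z,v*z,z]); W=R.apply((M[:3,:3]@C).T+M[:3,3])+np.array(s['tool_pos'])
    t=W[W[:,2]>58]; c=p[px].astype(int)
    print(m['confidence'],len(W),len(t),t.mean(0) if len(t) else 0,t.min(0),t.max(0),((c[:,2]-c[:,0])>40).sum())
    print(cv2.minEnclosingCircle(t[:,:2].astype(np.float32)))
```

```text
[ 486.5 -348.4  190.4] [180.    0.   78.7]
0.96 1492 866 [ 563.1 -372.1   65. ] [ 550.1 -386.6   58.1] [ 577.5 -359.8   67.7] 0
((563.7869873046875, -373.4190368652344), 13.795796394348145)
0.77 1293 867 [ 488.1 -348.5   65.1] [ 474.2 -363.4   58. ] [ 501.4 -335.8   67.8] 104
((487.7652893066406, -349.46630859375), 13.991778373718262)
```

View pics/c.png

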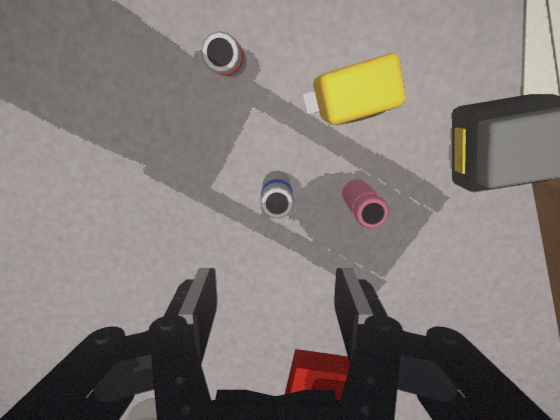

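The blue-banded socket is at pixel (277,197), which puts its axis at about (488,-349.5). I'm descending so the TCP is about 37 mm above the bench.

Call:
apply_moves --pt "-0.8 1.5 40 0 0 0" --pt "0 0 45 0 0 0" --pt "0 0 38 0 0 0" --pt "0 0 20 0 0 0" --pt "0 0 10 0 0 0"

```text
time: 15.08
tool_pos: [487.7, -350.0, 36.7]
tcp_rot: [-180.0, -0.0, 78.7]
ft_force: [-0.2, -0.1, 0.5]
finger_gap: 55.0
grip_force: 0.0
```

Call:
apply_moves --pt "0 0 0 0 0 0" --pt "0 0 0 0 0 0" --pt "0 0 0 0 0 0" --pt "0 0 0 0 0 0" --pt "0 0 0 0 0 0" --fingers 0 --grip_force 50

```text
time: 15.7
tool_pos: [488.7, -351.3, 38.7]
tcp_rot: [179.9, 0.1, 78.6]
ft_force: [0.9, 1.0, 6.5]
finger_gap: 26.5
grip_force: 50.1
```

Run:
```python
from h import *
s=sense(); print(s['tool_pos'],s['finger_gap'],s['grip_force'],s['ft_force'])
p=np.array(s['tool_pos'])
# seated: TCP z above face = (tcp height) - 28
h=p[2]-28; print('h',h)
plan([(p+[0,0,130],down(78.6)),(rk(-26,0,120),T),(rk(-26,0,h+40),T)])
```

```text
[ 488.7 -351.3   38.7] 26.534650361686722 50.083891308750026 [0.9 1.  6.5]
h 10.672328934352777
[[-0.1,0.1,-43.3,0.0008,0.0004,0.0002],[-0.0,0.1,-43.3,0.0008,0.0004,0.0002],[-0.0,0.0,-43.3,0.0008,0.0004,0.0002],[44.5,-11.6,-1.4,-0.0485,-0.0,-0.0],[44.5,-11.6,-2.0,-0.0485,-0.0,-0.0]]
[[44.5,-11.4,-2.5,-0.0485,-0.0,-0.0],[44.5,-11.3,-3.1,-0.0485,-0.0,-0.0],[44.5,-11.1,-3.6,-0.0485,-0.0,-0.0],[44.5,-11.0,-4.2,-0.0485,-0.0,-0.0],[44.5,-10.7,-4.7,-0.0485,-0.0,-0.0]]
[[44.5,-10.5,-5.2,-0.0485,-0.0,-0.0],[44.5,-10.2,-5.7,-0.0485,-0.0,-0.0],[0.0,0.0,34.7,0.0,0.0,0.0],[0.0,0.0,34.7,0.0,0.0,0.0],[0,0,0,0,0,0]]
```

Call:
apply_moves --pt "0 0 -43.3 0 0 0" --pt "0 0 -43.3 0 0 0" --pt "0 0 -43.3 0 0 0" --pt "44.5 -11.6 -1.4 -0.0485 0 0" --pt "44.5 -11.6 -2 -0.0485 0 0"

```text
time: 16.32
tool_pos: [482.6, -258.0, 170.4]
tcp_rot: [174.3, 0.0, 78.6]
ft_force: [0.9, 0.5, -1.8]
finger_gap: 26.2
grip_force: 50.2
```

Call:
apply_moves --pt "44.5 -11.4 -2.5 -0.0485 0 0" --pt "44.5 -11.3 -3.1 -0.0485 0 0" --pt "44.5 -11.1 -3.6 -0.0485 0 0" --pt "44.5 -11 -4.2 -0.0485 0 0" --pt "44.5 -10.7 -4.7 -0.0485 0 0"

```text
time: 16.95
tool_pos: [468.7, -27.8, 176.6]
tcp_rot: [160.5, -0.0, 78.6]
ft_force: [0.6, -0.1, -2.9]
finger_gap: 26.3
grip_force: 50.2
```

Call:
apply_moves --pt "44.5 -10.5 -5.2 -0.0485 0 0" --pt "44.5 -10.2 -5.7 -0.0485 0 0" --pt "0 0 34.7 0 0 0" --pt "0 0 30 0 0 0" --pt "0 0 0 0 0 0"

```text
time: 17.58
tool_pos: [488.6, 57.3, 117.5]
tcp_rot: [155.4, 0.1, 78.6]
ft_force: [0.3, -0.9, -1.7]
finger_gap: 26.3
grip_force: 50.2
```

Run:
```python
from h import *
s=sense(); print(s['tool_pos'],s['tcp_rot'],s['finger_gap'],s['ft_force'],tork(s['tool_pos']))
p,d=snap('side'); q,e=snap('scene')
cv2.imwrite('pics/d.png',np.hstack([cv2.resize(p[160:300,200:380],(400,311)),cv2.resize(q[150:310,190:350],(311,311))])[:,:,::-1])
for c in('side','scene'):
  for r in models.place_of('socket_center',c): x=np.array(r['xyz']);print(c,x,tork(x),r['confidence'])
p,d=snap('wrist')
k=eyes.get_calibration('wrist'); K=np.array(k['intrinsics']); M=np.array(k['mount'])
for r in models.place_of('rack','wrist')[:2]: print(r['xyz'],r['confidence'])
```

```text
[488.6  57.3 117.5] [155.4   0.1  78.6] 26.25388571398209 [ 0.3 -0.9 -1.7] [-31.4  -0.1  52. ]
side [ 561.2 -374.8   31.8] [  74.3 -409.4  -91.9] 0.83
side [486.8  58.3 111.4] [-35.7   0.5  47.2] 0.48
side [662.1 407.7  83.3] [ 45.6 377.6 -21.7] 0.33
scene [ 561.5 -374.8   28.4] [  73.2 -409.3  -95.1] 0.64
[535.0, 46.7, 81.7] 0.78
```

View pics/d.png

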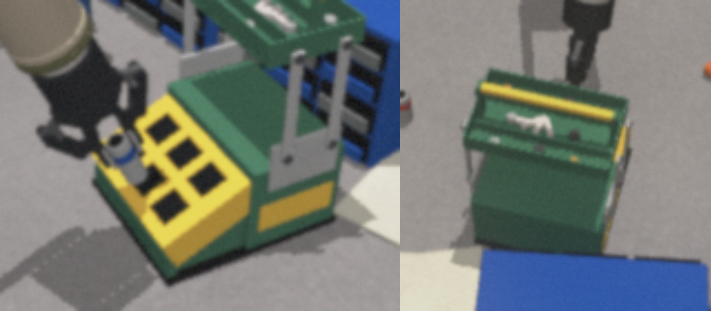

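The socket is held over the middle lower pocket, at about (120,150) in the crop, aligned and a little low on the slope. I'll check the pocket grid from the visible pads before inserting.

Run:
```python
from h import *
p,d=snap('side')
m=(p.max(2)<50).astype(np.uint8); m[:160]=0;m[300:]=0;m[:,:200]=0;m[:,380:]=0
n,l,st,ce=cv2.connectedComponentsWithStats(m)
for i in range(1,n):
    if 40<st[i,4]<1500:
        P=pts('side',l==i,d); r=np.array([tork(x) for x in P])
        print(st[i,4],ce[i],np.median(r,0),r.mean(0),r.min(0),r.max(0))
```

```text
95 [271.  166.3] [ 156.4  374.3 -120.8] [ 156.7  374.4 -121.8] [ 139.6  320.7 -139.6] [ 170.8  441.  -112. ]
1102 [240.7 202.7] [-30.3 -17.9 166.3] [-29.4 -21.  171. ] [-89.2 -42.1  95. ] [ 33.4   9.6 229.8]
69 [369.  181.3] [288.9 -24.5 -26.6] [289.  -23.5 -27.8] [280.1 -37.  -50.6] [296.4  -0.6 -15.7]
89 [364.4 194.3] [268.5 -17.3 -66.9] [268.7 -16.5 -68.6] [260.6 -37.3 -95.5] [277.4   9.2 -58.3]
82 [362.  208.8] [ 248.   -17.5 -110.9] [ 248.3  -17.  -112.9] [ 242.5  -36.9 -140.4] [ 256.4    9.6 -103.7]
59 [272.8 217.6] [26.2 50.1 -0.1] [26.5 49.7 -0.1] [13.4 36.4 -4.1] [39.6 61.   3.6]
69 [359.9 222.1] [ 228.8  -19.2 -153.8] [ 228.9  -18.3 -155.2] [ 219.6  -38.  -175.9] [ 237.2    3.6 -147.1]
71 [282.3 228.5] [26.3 -1.6 -0.3] [26.4 -2.1 -0.4] [ 13.8 -14.   -3.7] [40.2 10.9  2.9]
81 [292.6 240.1] [ 26.4 -54.7  -0. ] [ 26.6 -54.5  -0. ] [ 12.9 -68.2  -3.1] [ 40.1 -40.1   4.4]
59 [266.8 241.2] [-24.9  -6.    0. ] [-25.2  -6.2  -0.1] [-39.6 -15.   -3.4] [-11.3   6.7   3.4]
85 [275.8 252.5] [-25.4 -54.4  -0.3] [-25.4 -54.3  -0.4] [-38.6 -69.1  -3.3] [-11.8 -41.5   3.8]
216 [304.  274.8] [ -7.2 -99.9 -79.9] [  2.7 -98.8 -85.2] [ -77.1 -104.1 -147.9] [129.8 -80.8 -45.8]
```

Call:
apply_moves --pt "-3 5.5 0 -0.007 0 0" --pt "0 0 0 0 0 0" --pt "0 0 8 0 0 0" --pt "0 0 0 0 0 0" --pt "0 0 0 0 0 0"

```text
time: 18.55
tool_pos: [498.4, 52.8, 115.7]
tcp_rot: [154.6, 0.0, 78.6]
ft_force: [0.1, 0.7, -3.0]
finger_gap: 26.4
grip_force: 50.3
```

Run:
```python
from h import *
s=sense(); print(s['tcp_rot'],s['ft_force'],tork(s['tool_pos']))
```

```text
[154.6   0.   78.6] [ 0.1  0.7 -3. ] [-22.7  -2.6  45.9]
```

Call:
apply_moves --pt "0 -3.2 0 0.006 0 0" --pt "0 0 4 0 0 0" --pt "0 0 4 0 0 0" --pt "0 0 0 0 0 0" --pt "0 0 0 0 0 0"

```text
time: 19.18
tool_pos: [499.1, 52.7, 107.5]
tcp_rot: [154.9, 0.0, 78.6]
ft_force: [0.2, -0.2, -2.1]
finger_gap: 26.6
grip_force: 50.3
```

Run:
```python
from h import *
s=sense(); print(s['tcp_rot'],s['ft_force'],tork(s['tool_pos']))
```

```text
[154.9   0.   78.6] [ 0.2 -0.2 -2.1] [-25.5  -2.6  38.1]
```

Aligned. The foot is at the face, so I'm inserting.

Call:
apply_moves --pt "0 0 2 0 0 0" --pt "0 0 2 0 0 0" --pt "0 0 2 0 0 0" --pt "0 0 2 0 0 0" --pt "0 0 0 0 0 0"

```text
time: 19.8
tool_pos: [502.3, 52.0, 100.0]
tcp_rot: [155.0, 0.0, 78.6]
ft_force: [-0.3, -0.2, -2.8]
finger_gap: 26.5
grip_force: 50.3
```

Run:
```python
from h import *
s=sense(); print(s['tcp_rot'],s['ft_force'],tork(s['tool_pos']))
```

```text
[155.    0.   78.6] [-0.3 -0.2 -2.8] [-25.6  -2.7  29.9]
```

Call:
apply_moves --pt "0 0 3 0 0 0" --pt "0 0 3 0 0 0" --pt "0 0 3 0 0 0" --pt "0 0 3 0 0 0" --pt "0 0 0 0 0 0"

```text
time: 20.42
tool_pos: [507.2, 51.0, 89.0]
tcp_rot: [155.0, 0.0, 78.6]
ft_force: [-0.1, -0.3, -1.7]
finger_gap: 26.6
grip_force: 50.3
```

Call:
apply_moves --pt "0 0 2 0 0 0" --pt "0 0 2 0 0 0" --pt "0 0 1 0 0 0" --pt "0 0 1 0 0 0" --pt "0 0 0 0 0 0"

```text
time: 21.05
tool_pos: [509.8, 50.5, 83.9]
tcp_rot: [155.0, 0.0, 78.6]
ft_force: [0.1, -1.1, -2.8]
finger_gap: 26.3
grip_force: 50.3
```

Run:
```python
from h import *
s=sense(); print(s['tcp_rot'],s['ft_force'],tork(s['tool_pos']))
```

```text
[155.    0.   78.6] [ 0.1 -1.1 -2.8] [-25.5  -2.6  12.1]
```

Call:
apply_moves --pt "0 0 1 0 0 0" --pt "0 0 1 0 0 0" --pt "0 0 0.5 0 0 0" --pt "0 0 0 0 0 0" --pt "0 0 0 0 0 0"

```text
time: 21.68
tool_pos: [511.0, 50.4, 81.9]
tcp_rot: [154.9, -0.0, 78.6]
ft_force: [-5.6, 1.6, 2.9]
finger_gap: 26.1
grip_force: 51.1
```

Run:
```python
from h import *
s=sense(); print(s['tcp_rot'],s['ft_force'],tork(s['tool_pos']))
```

```text
[154.9  -0.   78.6] [-5.6  1.6  2.9] [-25.2  -2.5   9.8]
```

Call:
apply_moves --pt "0 0 0 0 0 0" --pt "0 0 0 0 0 0" --pt "0 0 0 0 0 0" --pt "0 0 -5 0 0 0" --pt "0 0 -20 0 0 0" --fingers 50

```text
time: 22.3
tool_pos: [499.6, 52.3, 103.6]
tcp_rot: [155.1, 0.0, 78.6]
ft_force: [0.2, 0.6, 0.1]
finger_gap: 49.9
grip_force: 0.0
```

Call:
apply_moves --pt "0 0 -30 0 0 0" --pt "0 0 -40 0 0 0" --pt "0 0 -40 0 0 0" --pt "0 0 0 0 0 0" --pt "0 0 0 0 0 0"

```text
time: 22.92
tool_pos: [454.9, 61.7, 204.0]
tcp_rot: [154.9, -0.0, 78.6]
ft_force: [-0.5, 0.3, -0.7]
finger_gap: 49.8
grip_force: 0.0
```

Run:
```python
from h import *
s=sense(); print(s['tool_pos'],s['tcp_rot'],s['finger_gap'],s['ft_force'],tork(s['tool_pos']))
p,d=snap('side')
cv2.imwrite('pics/e.png',cv2.resize(p[130:310,180:420],(640,480))[:,:,::-1])
for n in('socket_center','tray_handle'):
  for r in models.place_of(n,'side')[:3]: x=np.array(r['xyz']);print(n,x,tork(x),r['confidence'])
plan([([470,61,400],down(78.6)),([655,24.6,385],down(78.6)),([655,24.6,309],down(78.6))])
```

```text
[454.9  61.7 204. ] [154.9  -0.   78.6] 49.83800346372011 [-0.5  0.3 -0.7] [-25.5  -2.5 144.7]
socket_center [ 561.3 -374.4   31.8] [  74.3 -409.   -91.9] 0.72
socket_center [507.2  51.7  76.7] [-31.1  -2.    6.8] 0.55
tray_handle [654.   24.6 326.9] [209.9   0.5 170.4] 0.56
[[0.6,24.3,-43.2,0.1088,0.0002,0.0001],[0.6,19.5,-45.5,0.1088,0.0002,0.0001],[0.7,14.4,-47.4,0.1088,0.0002,0.0001],[0.7,9.2,-48.7,0.1088,0.0002,0.0001],[0.2,47.1,3.8,0.0,0.0,0.0]]
[[0.2,47.1,3.8,0.0,0.0,0.0],[0.2,47.1,3.8,0.0,0.0,0.0],[0.2,47.1,3.8,0.0,0.0,0.0],[0.0,-0.0,38.0,0.0,0.0,0.0],[0.0,-0.0,38.0,0.0,0.0,0.0]]
```

View pics/e.png

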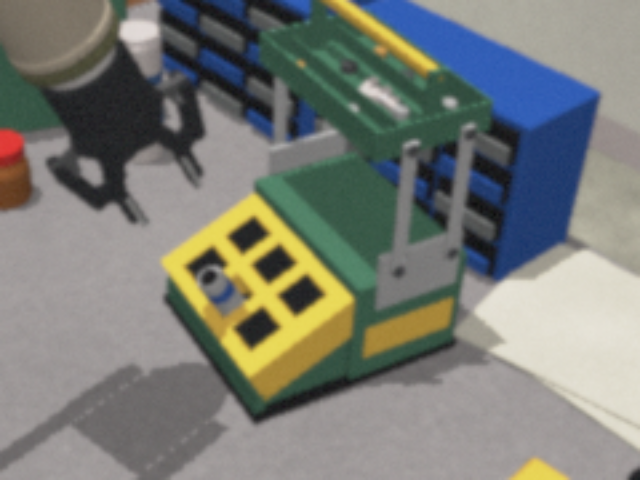

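The socket is seated in the lower middle pocket at about (218,290), with its measured centre about 7 mm out from the face. Next I go back to the handle.

Call:
apply_moves --pt "0.6 24.3 -43.2 0.1088 0 0" --pt "0.6 19.5 -45.5 0.1088 0 0" --pt "0.7 14.4 -47.4 0.1088 0 0" --pt "0.7 9.2 -48.7 0.1088 0 0" --pt "0 0 0 0 0 0" --fingers 60

```text
time: 23.7
tool_pos: [473.0, 60.6, 403.7]
tcp_rot: [179.8, -0.0, 78.6]
ft_force: [0.3, -0.6, 0.1]
finger_gap: 60.0
grip_force: 0.0
```

Call:
apply_moves --pt "0.2 47.1 3.8 0 0 0" --pt "0.2 47.1 3.8 0 0 0" --pt "0.2 47.1 3.8 0 0 0" --pt "0.2 47.1 3.8 0 0 0" --pt "0 0 0 0 0 0"

```text
time: 24.32
tool_pos: [656.1, 23.9, 379.2]
tcp_rot: [-179.6, 0.1, 78.6]
ft_force: [-0.7, 1.5, -0.1]
finger_gap: 59.9
grip_force: 0.0
```

Run:
```python
from h import *
plan([([654,24.6,309],down(78.6))])
q=np.linspace(1.39,-0.03,16)
X=130*(np.cos(.15)-np.cos(.15+q)); Z=130*(np.sin(.15+q)-np.sin(.15))
print([[0,float(round(a,1)),float(round(-b,1)),0,0,0] for a,b in zip(np.diff(X),np.diff(Z))])
s=sense();print(s['tool_pos'],s['tcp_rot'],s['joint_pos'])
```

```text
[[0.2,-0.8,35.1,-0.0038,0.0009,-0.0003],[0.2,-0.9,35.1,-0.0038,0.0009,-0.0003],[0,0,0,0,0,0],[0,0,0,0,0,0],[0,0,0,0,0,0]]
[[0, -12.3, 1.0, 0, 0, 0], [0, -12.1, 2.1, 0, 0, 0], [0, -11.9, 3.3, 0, 0, 0], [0, -11.5, 4.4, 0, 0, 0], [0, -11.0, 5.4, 0, 0, 0], [0, -10.5, 6.4, 0, 0, 0], [0, -9.8, 7.4, 0, 0, 0], [0, -9.1, 8.3, 0, 0, 0], [0, -8.3, 9.1, 0, 0, 0], [0, -7.4, 9.9, 0, 0, 0], [0, -6.4, 10.5, 0, 0, 0], [0, -5.4, 11.1, 0, 0, 0], [0, -4.3, 11.5, 0, 0, 0], [0, -3.2, 11.9, 0, 0, 0], [0, -2.0, 12.1, 0, 0, 0]]
[656.1  23.9 379.2] [-179.6    0.1   78.6] [ -2.4  16.6  59.6  -0.  104.2   9.1]
```

Call:
apply_moves --pt "0.2 -0.8 30 0 0 0" --pt "0.2 -0.9 30 0 0 0" --pt "0 0 10 0 0 0" --pt "0 0 0 0 0 0" --pt "0 0 0 0 0 0"

```text
time: 24.95
tool_pos: [653.8, 25.6, 318.7]
tcp_rot: [179.7, -0.0, 78.6]
ft_force: [-0.1, 1.0, 0.7]
finger_gap: 60.3
grip_force: 0.0
```

Call:
apply_moves --pt "0 0 0 0 0 0" --pt "0 0 0 0 0 0" --pt "0 0 0 0 0 0" --pt "0 0 0 0 0 0" --pt "0 0 0 0 0 0" --fingers 0 --grip_force 40

```text
time: 25.58
tool_pos: [653.7, 25.5, 317.4]
tcp_rot: [179.8, -0.0, 78.6]
ft_force: [-0.2, 0.6, 4.3]
finger_gap: 11.1
grip_force: 41.4
```

The grip is near the fingertips, so I'm regripping 10 mm lower.

Call:
apply_moves --pt "0 0 0 0 0 0" --pt "0 0 0 0 0 0" --pt "0 0 5 0 0 0" --pt "0 0 5 0 0 0" --pt "0 0 0 0 0 0" --fingers 40

```text
time: 26.2
tool_pos: [653.1, 25.6, 305.7]
tcp_rot: [180.0, 0.0, 78.6]
ft_force: [-0.2, -1.0, -0.0]
finger_gap: 40.1
grip_force: 0.0
```

Call:
apply_moves --pt "0 0 0 0 0 0" --pt "0 0 0 0 0 0" --pt "0 0 0 0 0 0" --pt "0 0 0 0 0 0" --pt "0 0 0 0 0 0" --fingers 0

```text
time: 26.82
tool_pos: [653.6, 25.5, 307.1]
tcp_rot: [179.8, -0.0, 78.6]
ft_force: [-0.0, 0.4, 0.3]
finger_gap: 10.5
grip_force: 41.9
```

Call:
apply_moves --pt "0 -12.3 1 0 0 0" --pt "0 -12.1 2.1 0 0 0" --pt "0 -11.9 3.3 0 0 0" --pt "0 -11.5 4.4 0 0 0" --pt "0 -11 5.4 0 0 0"

```text
time: 27.45
tool_pos: [596.4, 36.9, 291.7]
tcp_rot: [179.7, -0.0, 78.6]
ft_force: [2.2, -2.2, 2.0]
finger_gap: 11.2
grip_force: 42.2
```

Call:
apply_moves --pt "0 -10.5 6.4 0 0 0" --pt "0 -9.8 7.4 0 0 0" --pt "0 -9.1 8.3 0 0 0" --pt "0 -8.3 9.1 0 0 0" --pt "0 -7.4 9.9 0 0 0"

```text
time: 28.08
tool_pos: [551.3, 45.9, 250.3]
tcp_rot: [179.8, 0.0, 78.6]
ft_force: [-3.7, -0.1, 5.3]
finger_gap: 11.2
grip_force: 42.5
```

Call:
apply_moves --pt "0 -6.4 10.5 0 0 0" --pt "0 -5.4 11.1 0 0 0" --pt "0 -4.3 11.5 0 0 0" --pt "0 -3.2 11 0 0 0" --pt "0 0 0 0 0 0"

```text
time: 28.7
tool_pos: [531.7, 49.8, 203.5]
tcp_rot: [-180.0, 0.0, 78.6]
ft_force: [-1.6, 0.8, -7.0]
finger_gap: 11.3
grip_force: 40.7
```

Call:
apply_moves --pt "0 -0.8 3 0 0 0" --pt "0 -0.5 3 0 0 0" --pt "0 0 2 0 0 0" --pt "0 0 1.5 0 0 0" --pt "0 0 0 0 0 0"

```text
time: 29.32
tool_pos: [530.7, 50.0, 196.4]
tcp_rot: [-180.0, 0.0, 78.6]
ft_force: [-12.2, -0.9, 6.3]
finger_gap: 11.2
grip_force: 42.5
```

Call:
apply_moves --pt "0 0.8 1.5 0 0 0" --pt "0 0 1.5 0 0 0" --pt "0 0 0 0 0 0" --pt "0 0 0 0 0 0" --pt "0 0 0 0 0 0"

```text
time: 29.95
tool_pos: [530.9, 50.1, 196.0]
tcp_rot: [-180.0, 0.0, 78.7]
ft_force: [-25.9, 0.4, 25.0]
finger_gap: 11.1
grip_force: 45.1
```

The tray is against its lower stop. Releasing and retreating.

Call:
apply_moves --pt "0 0 -1.5 0 0 0" --pt "0 0 0 0 0 0" --pt "0 0 0 0 0 0" --pt "0 0 0 0 0 0" --pt "0 0 0 0 0 0"

```text
time: 30.58
tool_pos: [530.8, 50.0, 196.2]
tcp_rot: [-179.9, 0.0, 78.6]
ft_force: [-21.7, -0.1, 17.9]
finger_gap: 11.3
grip_force: 44.1
```

Call:
apply_moves --pt "0 0 0 0 0 0" --pt "0 0 0 0 0 0" --pt "0 0 0 0 0 0" --pt "0 0 -10 0 0 0" --pt "0 0 -30 0 0 0" --fingers 60

```text
time: 31.2
tool_pos: [531.3, 49.9, 233.2]
tcp_rot: [-179.9, 0.0, 78.6]
ft_force: [0.2, 0.6, -0.2]
finger_gap: 60.3
grip_force: 0.0
```

Call:
apply_moves --pt "0 0 -40 0 0 0" --pt "0 0 -40 0 0 0" --pt "0 0 -30 0 0 0" --pt "0 0 0 0 0 0" --pt "0 0 0 0 0 0"

```text
time: 31.82
tool_pos: [532.1, 49.9, 343.8]
tcp_rot: [179.9, 0.0, 78.6]
ft_force: [0.2, 0.8, -0.5]
finger_gap: 59.5
grip_force: 0.0
```

Run:
```python
from h import *
s=sense(); print(s['tool_pos'],s['finger_gap'],s['ft_force'])
p,d=snap('side')
cv2.imwrite('pics/f.png',cv2.resize(p[130:310,180:420],(640,480))[:,:,::-1])
for n in('socket_center','tray_handle'):
  for r in models.place_of(n,'side')[:3]: x=np.array(r['xyz']);print(n,x,tork(x),r['confidence'])
m=models.cut_out('tray_handle','side')[0]; P=pts('side',m['pixels'],d); B=P[(P[:,2]>208)&(P[:,2]<224)]; print(len(B),cv2.minAreaRect(B[:,:2].astype(np.float32)))
```

```text
[532.1  49.9 343.8] 59.509216290575075 [ 0.2  0.8 -0.5]
socket_center [ 561.2 -376.3   32. ] [  74.7 -410.9  -91.9] 0.61
socket_center [504.6  50.6  77.3] [-32.9  -3.6   8.3] 0.56
tray_handle [536.6  50.6 214.7] [ 53.6   2.8 119.6] 0.71
353 ((527.920654296875, 44.767459869384766), (189.17578125, 17.811065673828125), 79.00542449951172)
```

View pics/f.png

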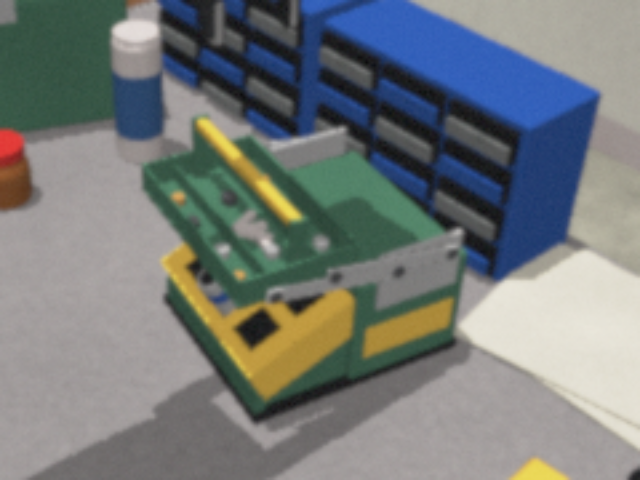

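The tray is back down: the bar's position matches the start to within 1 mm. The socket is still visible in its pocket at about (215,290), and the gripper is clear. Handing in.

```bash
python3 -c "
from h import *
print(job.hand_in())"
```

```text
the job is handed in; nothing more can be done
None
```

I stowed the blue-banded socket fully down in the empty middle pocket of the lower row, lowered the tray to its stop and handed the job in at about 32 s; the hand-in returned no verdict.

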